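# Put the lids back on the canisters

## Task

The three white canisters stand open. Find their three wooden lids on the worktop and put each on the canister of its own size, fully home with its flange flat on the rim and knob up; leave the canisters and everything else standing where they are.

Things in the scene. Friction and masses are not known exactly. Their poses are not given: they have to be found in the camera images.
- canister_large: The large one of three white round open canisters: straight walls, 100 mm outside diameter, 70 mm tall, wall 5 mm, so its mouth is 90 mm wide; stands upright and loose. Origin: centre of its underside; z up along its axis. Must stay where it stands (a nudge under 30 mm is forgiven).
- lid_large: The large of three wooden lids, for the large canister; lies knob up. Above its underside: 0-10 mm cork plug tapering from 82 mm diameter (top) to 70; 10-18 mm flange, 100 mm diameter; 18-46 mm round knob, 22 mm diameter. Origin: centre of the underside; z up. Seated, flange on the rim, the origin is 60 mm above the canister's origin; the taper leads it in.
- canister_medium: The medium one of three white round open canisters: straight walls, 80 mm outside diameter, 62 mm tall, wall 5 mm, so its mouth is 70 mm wide; stands upright and loose. Origin: centre of its underside; z up along its axis. Must stay where it stands (a nudge under 30 mm is forgiven).
- lid_medium: The medium of three wooden lids, for the medium canister; lies knob up. Above its underside: 0-10 mm cork plug tapering from 62 mm diameter (top) to 50; 10-18 mm flange, 80 mm diameter; 18-46 mm round knob, 22 mm diameter. Origin: centre of the underside; z up. Seated, flange on the rim, the origin is 52 mm above the canister's origin; the taper leads it in.
- canister_small: The small one of three white round open canisters: straight walls, 60 mm outside diameter, 54 mm tall, wall 5 mm, so its mouth is 50 mm wide; stands upright and loose. Origin: centre of its underside; z up along its axis. Must stay where it stands (a nudge under 30 mm is forgiven).
- lid_small: The small of three wooden lids, for the small canister; lies knob up. Above its underside: 0-10 mm cork plug tapering from 42 mm diameter (top) to 30; 10-18 mm flange, 60 mm diameter; 18-46 mm round knob, 22 mm diameter. Origin: centre of the underside; z up. Seated, flange on the rim, the origin is 44 mm above the canister's origin; the taper leads it in.
- honey_jar: Bystander: round jar of honey with a red screw lid, 58 mm across, 68 mm tall. Loose; leave it alone. Origin: centre of its underside.
- clip_jar: Bystander: clip-top glass jar of brown sugar, shut, 73 x 62 mm, 70 mm tall. Loose; leave it alone. Origin: centre of its underside.
- bottle_stopper: Bystander: nickel bottle stopper standing on its round head, 36 mm across, 52 mm tall. Loose; leave it alone. Origin: centre of its underside.
- wine_cork: Bystander: wine cork standing on end, 24 mm across, 44 mm tall. Loose; leave it alone. Origin: centre of its underside.
There are look-alikes about, which are no part of the job. What is shaped like the lid_large but turquoise is not meant.

How it is judged:
By the outcome, as a careful person would: the job done as asked, in the order asked, and still so for the second after the job is handed in, with the robot touching nothing.
It also fails if it takes over 80 s, if anything falls off the work surface, if the arm or the gripper's body presses on something with over 40 N, if the wrist force passes 120 N, or if a joint passes its speed limit or range.

## Robot

A 7-joint arm with a two-finger parallel gripper is mounted at the origin on a cart in front of the work surface, level with it; the furniture and walls round the work are solid. World frame = base frame: x ahead of the robot, y to its left, z up, the work surface at z = 0. Lengths are in mm, angles in rad, forces in N, time in s.
With the tool pointing down it reaches from about 400 to 875 mm from the base axis. Payload 4.4 kg.
Tool frame: the origin (TCP) lies midway between the tips of the shut fingers; the grasp point (between the pads) lies bot.grip_point_offset behind it (bot.grip_point_offset is the distance from the TCP to the grasp point, in mm); z points along the fingers, y is the line along which they close (so a half turn about z gives the same grasp; the last joint's range is limited). The gripper opens to 85 mm and grips with 20 to 120 N. Pads are 22 mm wide; open, the fingers measure 114 mm over their backs; the gripper's body (76 mm by 85 mm) begins 54 mm behind the grasp point. The pads swing forward as they close: fully open they stand 13 mm farther back than shut.
Start: joints at [-1.196, 0.628, 0.038, 1.517, -0.027, 0.996, -0.02], TCP at [277.309, 587.893, 192.113] pointing down, gripper open.
Joint ranges: [-3.06, 3.06], [-0.37, 2.12], [-1.25, 1.32], [0.18, 2.47], [-1.1, 4.24], [0.23, 1.98], [-2.94, 2.94]. Speed limits (rad/s): [2.57, 2.57, 3.14, 3.14, 3.14, 3.14, 3.14].

## Interface

Orientations are given as a rotation vector (axis times angle).
In Python, from station import state, optics, job_done, bot gives the robot as it stands.
- The arm moves only by the shell command python3 -m pendant 'ROWS' [FORCE]. ROWS is a JSON object of lists of equal length, an entry for each row: "claw": the opening, from 0 (shut) to 1 (fully open); "xyz": the shift along the tool's x, y, z each as a share of 30 mm, from -1 to 1, a list of three; "delta_rot": the turn, a rotation vector about the tool's x, y, z each as a share of 0.15 rad, from -1 to 1, a list of three. A call has 1 to 5 rows; each row shifts and turns the commanded pose from where the row before left it, along the tool's axes as they then stand; what a row does not reach is not made up. A row lasts 1/8 s, in which the tool goes at most 62.5 mm and 10.7 degrees, less where a joint would pass 70% of its speed; a pose out of reach is approached as far as the arm can. A call with a number of a shift or a turn outside -1 to 1 is refused whole. A call with a gripper value outside its range is refused whole. The fingers move at their own pace and stop on an object; FORCE is the grip in N (left out, the last holds). Time passes only in rows, so rows that do not move let the fingers close. It gives the time, the measured TCP pose, the force, the opening and the grip force at its end, in the units of the state.
- state(): the state, without advancing time (a new reading comes with each control period).
- optics.snapshot(name): name is "scene" or "side" or "wrist"; returns (picture, depth): 420x560x3 uint8, red, green, blue; 420x560 float32, mm along the optical axis (not along the pixel's ray), 0 where there is no reading.
- optics.get_calibration(name): a dict with "K" (3x3 intrinsics, pixels), "k1" (the pictures are not rectified: a ray, as slopes to the right and down, at radius r is drawn at 1 + k1 r^2 times it, then the intrinsics apply), "R" (3x3) and "t" (3): a world point X has camera coordinates R X + t; the wrist camera has in their place "mount" (4x4, takes a point from camera to tool coordinates, whose origin is the TCP and whose axes are the flange's). Camera axes: x right, y down, z forward; pixel columns grow to the right and rows downward; lengths in mm; the calibration is good to about 2 mm. A picture is of the moment at which its call begins: read the wrist's pose just before it. get_calibration takes no time and is no camera call.
- job_done(): hands the job in; it is judged then, once.
The state is a dict: "time": time; "joints": joint angles; "qd": joint speeds; "effort": joint torques, N m; "eef_pos": TCP position; "ee_rot": TCP orientation; "contact_force": force on the tool from outside, world axes, zero at the start; "wrist_torque": the same for the moment, N m; "opening": finger opening in mm; "gripper_force": force on a finger pad.
Only numpy, scipy, OpenCV 4.12 (cv2) and the standard library are available. Lean on these libraries where they do the work, as an engineer would, in place of code of your own. Each camera call takes 0.05 s, during which the arm holds its last target. There are 200 camera calls.

## Working session

There is one attempt and no reset: what is moved stays moved. The work goes in short steps, Python scripts to look and compute and a shell command to move; the robot and the scene stay as the last step left them, time stands still between calls to the robot, and variables do not carry over. Pictures are saved under pics/ and viewed, at most 14 in all, crops included, and the job is handed in when it is done.

```bash
ls; mkdir -p pics; python3 - <<'E'
from station import state, optics, bot
import cv2,numpy as np
s=state();print(s);print(bot.grip_point_offset)
for n in("scene","side"):
    p,d=optics.snapshot(n);cv2.imwrite(f"pics/{n}.png",p[:,:,::-1]);np.savez(f"pics/{n}.npz",p=p,d=d)
    print(n,optics.get_calibration(n))
print(optics.get_calibration("wrist"))
E
```

```text
pics
{'time': 0.0, 'joints': array([-1.19577075,  0.6293014 ,  0.03841462,  1.51836295, -0.02705364,
        0.99629194, -0.02000401]), 'qd': array([-4.88175073e-04,  1.55864597e-03, -4.77836867e-04, -1.19519370e-04,
       -1.01076289e-05,  1.75033137e-03, -6.09924394e-04]), 'effort': array([ 2.30335982e-04, -5.63396788e+01,  1.22639302e+00, -1.93442470e+01,
        1.10144739e-02,  1.05545222e-02, -3.92044967e-06]), 'eef_pos': array([276.99547484, 587.26369436, 191.21923041]), 'ee_rot': array([-6.86773957e-01, -3.06515259e+00,  2.81806309e-03]), 'contact_force': array([-0.4696604 , -0.10807871, -0.14574565]), 'wrist_torque': array([0.02832512, 0.02437436, 0.00392936]), 'gripper_force': 0.0, 'opening': 85.30146450362462}
18.700000000000003
scene {'K': array([[434.14308597,   0.        , 272.26550884],
       [  0.        , 434.14308597, 211.15619083],
       [  0.        ,   0.        ,   1.        ]]), 'k1': -0.07294893908700929, 'R': array([[ 0.60510078, -0.79595638, -0.01750695],
       [-0.54287499, -0.39641942, -0.74036369],
       [ 0.58235711,  0.45749873, -0.67197851]]), 't'
[... 300 characters left out ...]
],
       [-0.20528853,  0.53192169, -0.82153268],
       [ 0.32342968, -0.75537879, -0.56990888]]), 't': array([ 553.67133648,  -10.4939991 , 1426.04738145])}
{'K': array([[291.88411649,   0.        , 274.64282244],
       [  0.        , 291.88411649, 209.92028872],
       [  0.        ,   0.        ,   1.        ]]), 'k1': -0.028665208638317344, 'mount': array([[-1.60645927e-04, -9.44534674e-01, -3.28411669e-01,
         8.46254719e+01],
       [ 9.99999966e-01, -8.44545661e-05, -2.46263037e-04,
        -1.19949123e+00],
       [ 2.04868112e-04, -3.28411698e-01,  9.44534655e-01,
        -1.81927216e+02],
       [ 0.00000000e+00,  0.00000000e+00,  0.00000000e+00,
         1.00000000e+00]])}
```

View pics/scene.png

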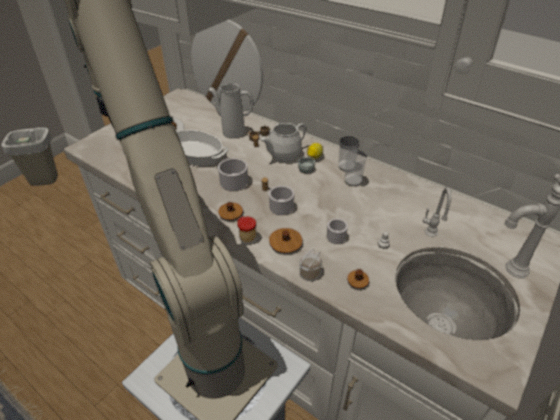

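View pics/side.png

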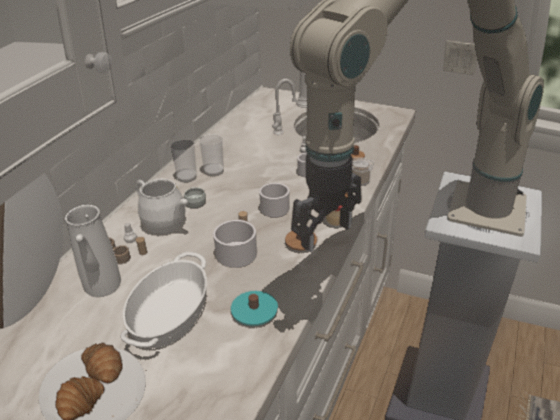

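The scene shows lids at px (286,240), (231,210), (358,279). The canisters are at (233,175), (282,201), (337,232). The turquoise decoy appears only in the side view, at (254,308).

```bash
cat > h.py <<'E'
import cv2,numpy as np
from scipy.spatial.transform import Rotation as Ro
from scipy.optimize import least_squares
from station import state,optics,bot
def cam(n,s=None):
    c=optics.get_calibration(n)
    if n!="wrist": return c,c["R"].T,-c["R"].T@c["t"]
    M=c["mount"];Rw=Ro.from_rotvec(s["ee_rot"]).as_matrix()
    return c,Rw@M[:3,:3],Rw@M[:3,3]+s["eef_pos"]
def rays(c,uv):
    return cv2.undistortPoints(np.asarray(uv,float).reshape(-1,1,2),c["K"],np.array([c["k1"],0,0,0.])).reshape(-1,2)
def cloud(n,d,s=None):
    c,R,o=cam(n,s);h,w=d.shape;v,u=np.mgrid[:h,:w]
    r=rays(c,np.c_[u.ravel(),v.ravel()]);P=np.c_[r,np.ones(len(r))]*d.reshape(-1,1)
    P=P@R.T+o;P[d.ravel()<=0]=np.nan
    return P.reshape(h,w,3)
def plane(n,uv,z,s=None):
    c,R,o=cam(n,s);r=rays(c,uv);D=np.c_[r,np.ones(len(r))]@R.T
    return o+D*((z-o[2])/D[:,2])[:,None]
def circ(P,r=None):
    m=P[:,:2].mean(0)
    f=lambda q:np.hypot(*(P[:,:2]-q[:2]).T)-(q[2] if r is None else r)
    return least_squares(f,[*m,40],loss="soft_l1").x
E
python3 - <<'E'
from h import *
np.set_printoptions(precision=1,suppress=True)
for n in("scene","side"):
    z=np.load(f"pics/{n}.npz");P=cloud(n,z["d"]);hsv=cv2.cvtColor(z["p"],cv2.COLOR_RGB2HSV)
    m=cv2.inRange(hsv,(4,130,60),(22,255,255))
    ok=(P[...,2]>5)&(P[...,2]<60)
    k,l,st,ce=cv2.connectedComponentsWithStats((m>0).astype(np.uint8)*ok.astype(np.uint8))
    for i in range(1,k):
        if st[i,4]<40: continue
        Q=P[l==i];kn=Q[Q[:,2]>38];fl=Q[(Q[:,2]<25)&(Q[:,2]>12)]
        print(n,"lid",ce[i],st[i,4],"zmed fl",np.median(fl[:,2]) if len(fl) else 0,"knob",kn.mean(0) if len(kn) else None,kn[:,2].max() if len(kn) else None,
         "enc",cv2.minEnclosingCircle(fl[:,:2].astype(np.float32)) if len(fl)>5 else None)
    # canisters
    s=(hsv[...,1]<60)
    m=(P[...,2]>30)&(P[...,2]<100)&(P[...,0]>100)&(P[...,0]<1000)
    k,l,st,ce=cv2.connectedComponentsWithStats(m.astype(np.uint8))
    for i in range(1,k):
        if 60<st[i,4]<4000:
            Q=P[l==i];top=np.percentile(Q[:,2],97);T=Q[Q[:,2]>top-5]
            print(n,"obj",ce[i],st[i,4],"top",top,"enc",cv2.minEnclosingCircle(T[:,:2].astype(np.float32)),hsv[l==i].mean(0))
E
```

```text
scene lid [230.3 211.4] 288 zmed fl 16.55755758134984 knob [423.8 328.1  43.7] 47.18857793446011 enc ((424.3122253417969, 326.2161560058594), 39.860530853271484)
scene lid [285.4 240.5] 592 zmed fl 16.685227636261743 knob [425.3 112.8  43.8] 47.844445252974765 enc ((422.6542053222656, 112.45977783203125), 50.254737854003906)
scene lid [357.6 279.1] 255 zmed fl 18.193705268194094 knob [ 418.7 -129.4   45.1] 48.78031618913883 enc ((421.7802429199219, -128.77883911132812), 29.0240421295166)
scene obj [31.8 26.7] 731 top 97.81768962934568 enc ((934.302001953125, 2368.341064453125), 258.4942932128906) [19.6 33.5 85.7]
scene obj [189.8  80.6] 620 top 98.43545122134043 enc ((928.4295043945312, 1003.1217041015625), 196.2902069091797) [19.6 32.8 98.7]
scene obj [235.5 118.3] 514 top 98.65257705662712 enc ((832.437255859375, 654.9542236328125), 85.83511352539062) [ 20.9  22.8 100.3]
scene obj [284.9 130.3] 175 top 98.31685213861803 enc ((813.681396484375, 394.2926025390625), 38.253353118896484) [22.  22.4 87.1]
scene obj [203.1 144.3] 509 top 55.737653554742515 enc ((610.8621826171875, 644.055
[... 4171 characters left out ...]
), 10.042108535766602) [ 15.2  21.9 146.2]
side obj [140.4 241. ] 74 top 45.12723558069106 enc ((774.619384765625, 509.38238525390625), 14.001347541809082) [ 15.1  77.1 128.7]
side obj [ 98.7 272.3] 977 top 97.50009920507716 enc ((786.057373046875, 656.9764404296875), 42.551612854003906) [ 16.1  19.8 125.5]
side obj [162.7 298.3] 2133 top 57.51953237907878 enc ((603.9013671875, 662.0849609375), 144.7943115234375) [ 16.2  17.5 161.5]
side obj [253.2 299.2] 106 top 48.12228215712165 enc ((433.68243408203125, 589.2054443359375), 11.63058090209961) [20.3 80.6 96.3]
side obj [ 88.1 380. ] 2645 top 65.87489042456743 enc ((624.5866088867188, 896.856201171875), 68.64274597167969) [ 13.4 123.5 118.6]
```

```bash
python3 -m pendant '{"claw":[0.7,0.7,0.7],"xyz":[[0,0,0],[0,0,0],[0,0,0]],"delta_rot":[[0,0,-0.98],[0,0,-0.98],[0,0,-0.98]]}'
python3 -m pendant '{"claw":[0.7,0.7,0.7,0.7,0.7],"xyz":[[-0.64,-0.95,0],[-0.64,-0.95,0],[-0.64,-0.95,0],[-0.64,-0.95,0],[-0.64,-0.95,0]],"delta_rot":[[0,0,0],[0,0,0],[0,0,0],[0,0,0],[0,0,0]]}'
python3 -m pendant '{"claw":[0.7,0.7,0.7,0.7,0.7],"xyz":[[-0.64,-0.95,0],[-0.64,-0.95,0],[-0.64,-0.95,0],[-0.64,-0.95,0],[0,0,0]],"delta_rot":[[0,0,0],[0,0,0],[0,0,0],[0,0,0],[0,0,0]]}'
python3 - <<'E'
from h import *
s=state();print(s["eef_pos"],Ro.from_rotvec(s["ee_rot"]).as_matrix().round(3),s["joints"].round(2),s["time"])
p,d=optics.snapshot("wrist");cv2.imwrite("pics/w1.png",p[:,:,::-1]);np.savez("pics/w1.npz",p=p,d=d,pos=s["eef_pos"],rot=s["ee_rot"])
E
```

```text
time: 0.48
eef_pos: [277.2, 587.5, 191.6]
ee_rot: [0.008, -3.141, 0.002]
contact_force: [0.2, -0.8, -0.5]
opening: 59.8
gripper_force: 0.0
time: 1.1
eef_pos: [373.7, 444.1, 191.7]
ee_rot: [0.0, -3.141, 0.001]
contact_force: [0.6, 0.9, 0.1]
opening: 59.7
gripper_force: 0.0
time: 1.72
eef_pos: [452.1, 327.8, 191.7]
ee_rot: [0.009, 3.141, -0.004]
contact_force: [-0.1, 0.6, 0.3]
opening: 59.6
gripper_force: 0.0
[452.10915613 327.79325471 191.73587338] [[-1.     0.006  0.   ]
 [ 0.006  1.    -0.002]
 [-0.    -0.002 -1.   ]] [-0.63  0.5  -0.08  1.77  0.05  0.87  0.84] 1.725
```

View pics/w1.png

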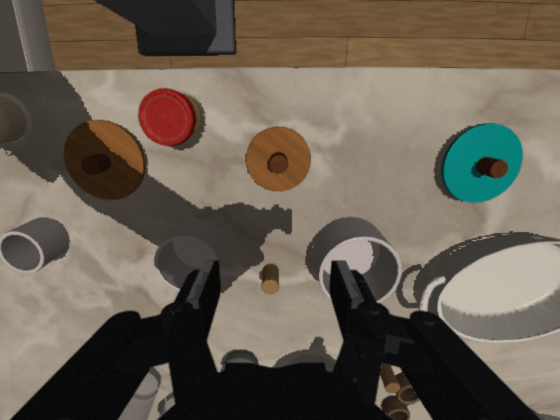

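The wrist view shows lids at px (104,160) and (278,158), and canister rims at (358,270), (185,262, shadowed) and (25,252). The cork is at (270,278). I'll refine positions from this depth image.

```bash
cat >> h.py <<'E'
PRI={"lidL":(423,112.5,50,18),"lidM":(424,327,40,18),"lidS":(420.5,-129,30,18),"canL":(555.5,430,50,70),"canM":(546,220.5,40,62),"canS":(540,7,30,54)}
def fit(P,k):
    x,y,r,z=PRI[k];q=P.reshape(-1,3);d=np.hypot(q[:,0]-x,q[:,1]-y)
    Q=q[(d<r+12)&(abs(q[:,2]-z)<4)]
    if len(Q)<25: return None
    zm=np.median(Q[:,2])
    if k[:3]=="lid":
        Q0=Q[:,:2]; c,R=cv2.minEnclosingCircle(Q0.astype(np.float32)); K=q[(d<25)&(q[:,2]>41)&(q[:,2]<52)]
        return np.round([*c,R,zm,len(Q)],1), K.mean(0).round(1) if len(K) else None
    c=circ(Q,r-2.5); return c[:2].round(1),np.round(circ(Q),1),zm.round(1),len(Q)
E
python3 - <<'E'
from h import *
z=np.load("pics/w1.npz");P=cloud("wrist",z["d"],{"eef_pos":z["pos"],"ee_rot":z["rot"]})
for k in PRI: print(k,fit(P,k))
q=P.reshape(-1,3)
# cork
Q=q[(q[:,2]>38)&(q[:,2]<48)&(abs(q[:,0]-540)<60)&(abs(q[:,1]-320)<40)];print("cork",Q.mean(0))
for n in("scene","side"):
    P=cloud(n,np.load(f"pics/{n}.npz")["d"]);print(n,[(k,fit(P,k)) for k in PRI])
E
```

```text
lidL (array([ 426.1,  114.4,   50.6,   18.2, 4564. ]), array([425.9, 115.9,  45.6]))
lidM (array([ 426.3,  330.3,   39.7,   18.1, 2923. ]), array([425.1, 330.3,  45.8]))
lidS None
canL (array([553.4, 426.9]), array([553.2, 427. ,  47.1]), np.float64(69.6), 888)
canM (array([544.9, 218.7]), array([544.6, 218.5,  37.2]), np.float64(61.5), 591)
canS (array([532.8,   7.4]), array([532.8,   7.4,  27.1]), np.float64(53.5), 637)
cork [587.087216   318.85736965  43.38186707]
scene [('lidL', (array([427.4, 111.3,  51.9,  16.8, 536. ]), array([424.7, 112.3,  44.3]))), ('lidM', (array([425.2, 328.3,  42. ,  16.8, 261. ]), array([425., 328.,  44.]))), ('lidS', (array([ 423. , -128.2,   31.5,   18.1,  240. ]), array([ 421.9, -128.3,   46. ]))), ('canL', (array([553.7, 425.6]), array([553.7, 425.6,  47.4]), np.float64(68.2), 97)), ('canM', (array([544.3, 215.6]), array([544.2, 215.6,  37.2]), np.float64(60.2), 89)), ('canS', (array([532.7,   3.9]), array([532.6,   3.9,  27.2]), np.float64(52.0), 77))]
side [('lidL', None), ('lidM', (array([426.3, 335.9,  41.9,  18. , 246. ]), None)), ('lidS', (array([ 422. , -122.6,   34.3,   18.7,   62. ]), array([ 424.3, -120.9,   44.6]))), ('canL', (array([555.4, 432.6]), array([555.4, 432.6,  47.5]), np.float64(69.3), 256)), ('canM', (array([546. , 222.8]), array([546. , 222.8,  37.5]), np.float64(61.0), 158)), ('canS', (array([533.4,  11. ]), array([534.2,  11.2,  26.8]), np.float64(52.8), 41))]
```

```bash
python3 -m pendant '{"claw":[0.7,0.7,0.7,0.7,0.7],"xyz":[[0.3,0.03,0.95],[0.3,0.03,0.95],[0.27,0.02,0.95],[0,0,0.95],[0,0,0.95]],"delta_rot":[[0,0,0],[0,0,0],[0,0,0],[0,0,0],[0,0,0]]}' 40
python3 -m pendant '{"claw":[0.7,0.7,0,0,0],"xyz":[[0,0,0.82],[0,0,0],[0,0,0],[0,0,0],[0,0,0]],"delta_rot":[[0,0,0],[0,0,0],[0,0,0],[0,0,0],[0,0,0]]}' 40
```

```text
time: 2.4
eef_pos: [422.9, 335.4, 48.6]
ee_rot: [0.004, -3.141, -0.002]
contact_force: [0.2, 0.1, 0.3]
opening: 59.9
gripper_force: 0.0
time: 3.02
eef_pos: [424.5, 334.3, 25.9]
ee_rot: [-0.0, 3.14, 0.002]
contact_force: [0.3, -0.2, -0.4]
opening: 5.1
gripper_force: 0.0
```

```bash
python3 - <<'E'
from h import *
s=state();print(s["eef_pos"],s["opening"],s["time"])
p,d=optics.snapshot("wrist");cv2.imwrite("pics/w2.png",p[:,:,::-1])
P=cloud("wrist",d,s)
for k in ("lidM","lidL","canM"): print(k,fit(P,k))
E
```

```text
[424.51262028 334.2858456   25.87263762] 5.1054190657346 3.025
lidM (array([ 425.9,  330.4,   40.1,   18. , 6797. ]), array([422.6, 330.6,  45.6]))
lidL (array([ 438.2,  128.9,   39.1,   18.1, 2934. ]), None)
canM None
```

View pics/w2.png

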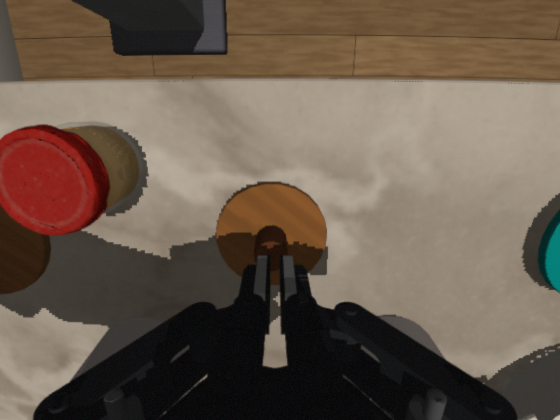

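```bash
python3 - <<'E'
from h import *
np.set_printoptions(precision=1,suppress=True)
s=state();print(s["eef_pos"],s["opening"],s["contact_force"])
p,d=optics.snapshot("wrist")
P=cloud("wrist",d,s)
for v in (228,240,250,254,258,262,270,280,300): print(v,[P[v,u].round(0).tolist() for u in (262,271,275,288)])
c,R,o=cam("wrist",s)
for off in (0,18.7):
  X=R.T@(s["eef_pos"]+Ro.from_rotvec(s["ee_rot"]).as_matrix()@[0,0,-off]-o); print(off,c["K"]@X/X[2],X)
for zz in (46,):
  X=R.T@(np.array([426,330.3,zz])-o); print(c["K"]@X/X[2],X)
E
```

```text
[424.4 334.2  25.7] 0.42302784364461254 [ 0.3 -0.3  0.4]
228 [[417.0, 324.0, 21.0], [416.0, 331.0, 25.0], [416.0, 333.0, 24.0], [419.0, 342.0, 17.0]]
240 [[417.0, 325.0, 41.0], [415.0, 331.0, 45.0], [415.0, 333.0, 45.0], [428.0, 343.0, 18.0]]
250 [[422.0, 325.0, 45.0], [422.0, 331.0, 45.0], [422.0, 333.0, 46.0], [436.0, 343.0, 19.0]]
254 [[424.0, 325.0, 46.0], [424.0, 331.0, 47.0], [424.0, 333.0, 46.0], [438.0, 343.0, 19.0]]
258 [[413.0, 326.0, 72.0], [412.0, 331.0, 73.0], [413.0, 333.0, 72.0], [442.0, 343.0, 18.0]]
262 [[413.0, 326.0, 76.0], [413.0, 331.0, 76.0], [413.0, 333.0, 76.0], [446.0, 343.0, 18.0]]
270 [[413.0, 327.0, 84.0], [413.0, 331.0, 83.0], [413.0, 333.0, 84.0], [413.0, 339.0, 84.0]]
280 [[413.0, 327.0, 93.0], [413.0, 331.0, 92.0], [413.0, 333.0, 93.0], [413.0, 339.0, 93.0]]
300 [[412.0, 328.0, 109.0], [417.0, 331.0, 102.0], [417.0, 333.0, 102.0], [412.0, 338.0, 109.0]]
0 [276.4 240.2   1. ] [  1.2  20.7 199.8]
18.7 [276.6 252.9   1. ] [  1.2  26.8 182.1]
[270.4 256.4   1. ] [ -2.6  28.8 181.2]
```

```bash
python3 - <<'E'
from h import *
s=state();print(s["eef_pos"],s["opening"],s["time"])
for n in("scene","side"):
    p,d=optics.snapshot(n);P=cloud(n,d)
    m=(abs(P[...,0]-424)<30)&(abs(P[...,1]-331)<30)&(P[...,2]<160)
    print(n,np.histogram(P[m][:,2],range(0,165,8)))
    v,u=np.where(m);print(u.min(),u.max(),v.min(),v.max())
    if n=="side": cv2.imwrite("pics/s2.png",cv2.resize(p[150:350,200:440,::-1],None,fx=3,fy=3))
    else: cv2.imwrite("pics/c2.png",cv2.resize(p[130:270,150:330,::-1],None,fx=3,fy=3))
E
```

```text
[424.31465565 334.01937287  25.55771328] 0.011835815211636583 3.125
scene (array([  5,  65, 101,  13,  15,  28,   1,   0,   9,  19,  15,  15,   7,
        12,  28,  12,  20,  11,  14,  14]), array([  0,   8,  16,  24,  32,  40,  48,  56,  64,  72,  80,  88,  96,
       104, 112, 120, 128, 136, 144, 152, 160]))
222 241 179 223
side (array([ 13,  29, 257,  22,  23,  51,   4,   3,  10,  25,  26,  30,  17,
        13,  29,  15,  34,  27,  25,  23]), array([  0,   8,  16,  24,  32,  40,  48,  56,  64,  72,  80,  88,  96,
       104, 112, 120, 128, 136, 144, 152, 160]))
287 318 187 253
```

View pics/s2.png

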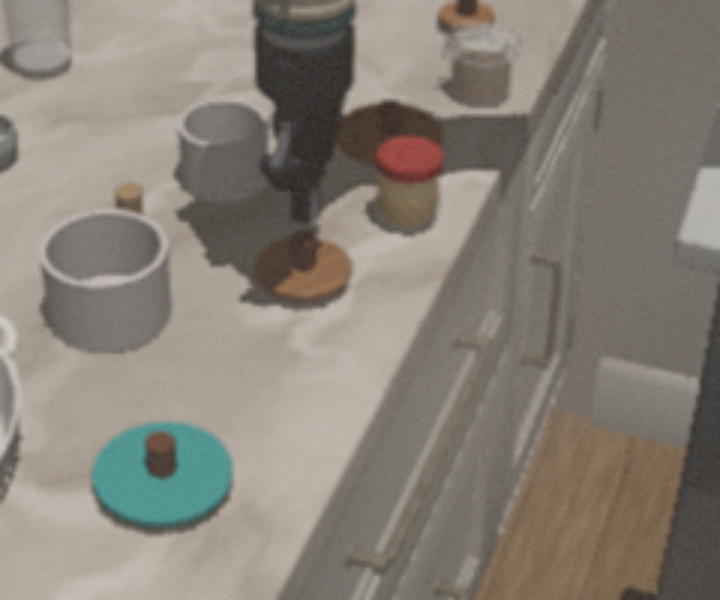

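The fingers shut just above the knob. All three cameras put the fingertips at z≈67 while the reported TCP z is 26. So the real tips sit about 41 mm behind the reported TCP. I'll reopen, centre and go lower in steps, watching the force.

```bash
python3 -m pendant '{"claw":[0.7,0.7,0.7,0.7,0.7],"xyz":[[-0.06,-0.13,0],[0,0,0],[0,0,0.4],[0,0,0.4],[0,0,0.4]],"delta_rot":[[0,0,0],[0,0,0],[0,0,0],[0,0,0],[0,0,0]]}' 40
python3 - <<'E'
from h import *
s=state();print(s["eef_pos"],s["opening"],s["contact_force"])
p,d=optics.snapshot("wrist");cv2.imwrite("pics/w3.png",p[:,:,::-1])
P=cloud("wrist",d,s);print(fit(P,"lidM"))
m=(abs(P[...,0]-424)<25)&(abs(P[...,1]-331)<60)&(P[...,2]>20)&(P[...,2]<75)
for a,b in((285,300),(300,316),(344,360),(360,380)):
  q=P[m&(P[...,1]>a)&(P[...,1]<b)];print(a,b,len(q),np.percentile(q[:,2],[1,5,50]) if len(q) else 0)
E
```

```text
time: 3.85
eef_pos: [425.5, 329.7, -12.3]
ee_rot: [0.001, -3.141, 0.001]
contact_force: [0.6, -0.2, -0.6]
opening: 59.7
gripper_force: 0.0
[425.46906411 329.72071217 -12.25660131] 59.673080477035455 [ 0.64749762 -0.21874549 -0.60224613]
(array([  426.1,   330.1,    40.2,    18.1, 10244. ]), array([424.4, 330.3,  45.6]))
285 300 1978 [33.83700163 37.87400566 57.70256851]
300 316 0 0
344 360 1024 [32.88792914 36.1947475  56.63190709]
360 380 1018 [36.92088093 40.28620565 58.95594855]
```

View pics/w3.png

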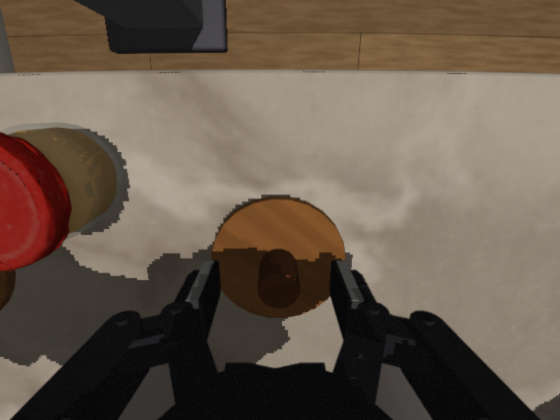

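The knob at px (279,278) is now between the open fingers, with tips at z≈33. I'll go 6 mm lower and close.

```bash
python3 -m pendant '{"claw":[0.7,0,0,0,0],"xyz":[[0,0,0.2],[0,0,0],[0,0,0],[0,0,0],[0,0,0]],"delta_rot":[[0,0,0],[0,0,0],[0,0,0],[0,0,0],[0,0,0]]}' 40
python3 -m pendant '{"claw":[0,0,0],"xyz":[[0,0,0],[0,0,0],[0,0,-0.3]],"delta_rot":[[0,0,0],[0,0,0],[0,0,0]]}' 40
```

```text
time: 4.53
eef_pos: [426.1, 330.2, -16.6]
ee_rot: [-0.0, 3.141, 0.001]
contact_force: [0.1, 0.1, 2.9]
opening: 20.4
gripper_force: 39.4
time: 4.9
eef_pos: [425.3, 329.4, -8.3]
ee_rot: [0.0, -3.14, 0.002]
contact_force: [-0.5, -0.1, -1.9]
opening: 20.4
gripper_force: 39.2
```

Gripped at opening 20.4 and 39 N. Next I'll lift and carry it to the medium canister.

```bash
python3 -m pendant '{"claw":[0,0,0,0,0],"xyz":[[0,0,-0.9],[0,0,-0.9],[0,0,-0.9],[-0.3,-0.2,-0.6],[-0.9,-0.9,0]],"delta_rot":[[0,0,0],[0,0,0],[0,0,0],[0,0,0],[0,0,0]]}' 40
python3 -m pendant '{"claw":[0,0,0,0,0],"xyz":[[-0.9,-0.9,0],[-0.9,-0.9,0],[-0.9,-0.78,0],[0,0,0],[0,0,0]],"delta_rot":[[0,0,0],[0,0,0],[0,0,0],[0,0,0],[0,0,0]]}' 40
python3 - <<'E'
from h import *
s=state();print(s["eef_pos"],s["opening"],s["contact_force"],s["time"])
p,d=optics.snapshot("wrist");cv2.imwrite("pics/w4.png",p[:,:,::-1])
P=cloud("wrist",d,s)
for k in PRI: print(k,fit(P,k))
# held lid: flange top expected z = tcp+17.2+18
q=P.reshape(-1,3);hsv=cv2.cvtColor(p,cv2.COLOR_RGB2HSV).reshape(-1,3)
m=(hsv[:,1]>100)&(hsv[:,0]<25)&(np.hypot(q[:,0]-545,q[:,1]-218)<60)&(q[:,2]>90)
Q=q[m];zz=np.median(Q[:,2]);F=Q[abs(Q[:,2]-zz)<5];print("held",len(F),zz,cv2.minEnclosingCircle(F[:,:2].astype(np.float32)))
A=np.c_[F[:,:2],np.ones(len(F))];print("tilt",np.linalg.lstsq(A,F[:,2],rcond=None)[0][:2])
E
```

```text
time: 5.52
eef_pos: [461.5, 299.7, 92.9]
ee_rot: [-0.008, 3.14, 0.005]
contact_force: [0.6, -0.3, -1.4]
opening: 20.1
gripper_force: 39.2
time: 6.15
eef_pos: [542.0, 219.9, 90.9]
ee_rot: [0.001, -3.14, -0.001]
contact_force: [-0.2, 0.0, -0.4]
opening: 20.6
gripper_force: 39.3
[541.96904061 219.92027768  90.91623661] 20.573394131561365 [-0.1729381   0.02504379 -0.44799134] 6.15
lidL (array([  426.7,   114.3,    50.4,    18.2, 11873. ]), array([426.7, 115.6,  45.8]))
lidM None
lidS None
canL (array([553.8, 426.7]), array([553.9, 426.1,  47. ]), np.float64(69.6), 1770)
canM (array([545.3, 217.6]), array([545.7, 217.6,  37.8]), np.float64(61.8), 804)
canS (array([532.8,   7.1]), array([532.9,   7.3,  27.3]), np.float64(53.6), 1014)
held 8051 125.7117273853498 ((541.5953369140625, 218.73321533203125), 39.80403518676758)
tilt [0.00482655 0.00013928]
```

View pics/w4.png

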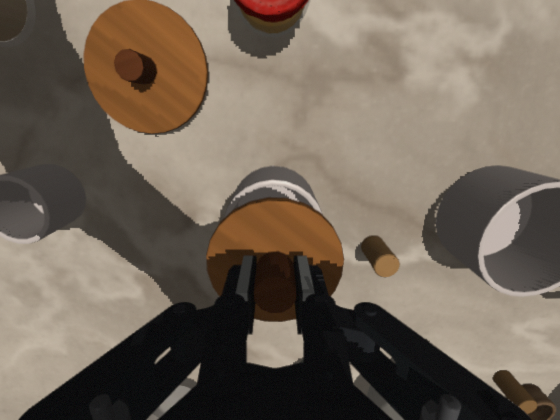

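The held lid is level at px (275,260), 3.6 mm short in x. I'll lower it with that correction.

```bash
python3 -m pendant '{"claw":[0,0,0,0,0],"xyz":[[-0.12,-0.02,0.4],[0,0,0.4],[0,0,0.4],[0,0,0.4],[0,0,0.2]],"delta_rot":[[0,0,0],[0,0,0],[0,0,0],[0,0,0],[0,0,0]]}' 40
python3 -m pendant '{"claw":[0,0],"xyz":[[0,0,0.07],[0,0,0]],"delta_rot":[[0,0,0],[0,0,0]]}' 40
```

```text
time: 6.82
eef_pos: [545.8, 218.8, 35.8]
ee_rot: [0.001, -3.14, 0.001]
contact_force: [-0.4, -0.0, -0.3]
opening: 20.8
gripper_force: 39.3
time: 7.08
eef_pos: [545.9, 218.7, 35.5]
ee_rot: [0.0, -3.141, 0.001]
contact_force: [-2.6, -0.9, 4.5]
opening: 20.2
gripper_force: 39.8
```

```bash
python3 -m pendant '{"claw":[0.6,0.6,0.6,0.6,0.6],"xyz":[[0,0,0],[0,0,0],[0,0,-0.8],[0,0,-0.9],[0,0,-0.8]],"delta_rot":[[0,0,0],[0,0,0],[0,0,0],[0,0,0],[0,0,0]]}' 40
python3 -m pendant '{"claw":[0.6,0.6,0.6,0.6,0.6],"xyz":[[0.9,-0.8,-0.5],[0.9,-0.8,-0.2],[0.9,-0.8,0],[0.9,-0.8,0],[0.37,-0.26,0]],"delta_rot":[[0,0,0],[0,0,0],[0,0,0],[0,0,0],[0,0,0]]}' 40
cat > look.py <<'E'
from h import *
import sys
np.set_printoptions(precision=1,suppress=True)
s=state();print(s["eef_pos"],s["opening"],s["contact_force"],s["time"])
p,d=optics.snapshot("wrist");cv2.imwrite(f"pics/{sys.argv[1]}.png",p[:,:,::-1])
P=cloud("wrist",d,s);q=P.reshape(-1,3)
for k in PRI: print(k,fit(P,k))
hsv=cv2.cvtColor(p,cv2.COLOR_RGB2HSV).reshape(-1,3)
o=(hsv[:,1]>100)&(hsv[:,0]<25)
def disc(x,y,lo,hi,r=60):
    Q=q[o&(np.hypot(q[:,0]-x,q[:,1]-y)<r)&(q[:,2]>lo)&(q[:,2]<hi)]
    if len(Q)<50: return
    zz=np.median(Q[:,2]);F=Q[abs(Q[:,2]-zz)<5];A=np.c_[F[:,:2],np.ones(len(F))]
    return len(F),zz.round(1),cv2.minEnclosingCircle(F[:,:2].astype(np.float32)),np.linalg.lstsq(A,F[:,2],rcond=None)[0][:2].round(4)
print("held",disc(*s["eef_pos"][:2],s["eef_pos"][2]+20,s["eef_pos"][2]+50))
for k,z in(("canL",78),("canM",70),("canS",62)): print("on",k,disc(*PRI[k][:2],z-8,z+8))
E
python3 look.py w5
```

```text
time: 7.7
eef_pos: [546.7, 219.0, 110.7]
ee_rot: [-0.0, 3.141, 0.0]
contact_force: [0.2, -0.4, -0.1]
opening: 51.1
gripper_force: 0.0
time: 8.32
eef_pos: [426.1, 113.7, 131.0]
ee_rot: [-0.002, -3.141, 0.001]
contact_force: [0.4, 0.5, 0.7]
opening: 51.6
gripper_force: 0.0
[426.1 113.7 131. ] 51.5869384535969 [0.4 0.5 0.7] 8.325
lidL (array([ 426. ,  114.1,   49.9,   18. , 6212. ]), array([425. , 114.1,  45.8]))
lidM None
lidS (array([ 423.3, -128.3,   30.7,   18.1, 1752. ]), array([ 422.8, -126.4,   45.6]))
canL (array([553.6, 426.5]), array([553.8, 425.5,  46.7]), np.float64(69.5), 667)
canM (array([544. , 217.6]), array([545.5, 217.4,  39. ]), np.float64(61.6), 208)
canS (array([532.2,   6.7]), array([532. ,   6.5,  27.3]), np.float64(53.7), 414)
held None
on canL None
on canM (954, np.float64(70.1), ((520.8555908203125, 225.67501831054688), 27.77812957763672), array([ 0.1, -0. ]))
on canS None
```

```bash
python3 -m pendant '{"claw":[0.6,0.6,0.6,0.6,0.6],"xyz":[[0,0.01,0.95],[0,0,0.95],[0,0,0.95],[0,0,0.95],[0,0,0.95]],"delta_rot":[[0,0,0],[0,0,0],[0,0,0],[0,0,0],[0,0,0]]}' 40
python3 -m pendant '{"claw":[0.6,0.6,0,0,0],"xyz":[[0,0,0.2],[0,0,0],[0,0,0],[0,0,0],[0,0,0]],"delta_rot":[[0,0,0],[0,0,0],[0,0,0],[0,0,0],[0,0,0]]}' 50
python3 -m pendant '{"claw":[0,0,0],"xyz":[[0,0,0],[0,0,0],[0,0,-0.3]],"delta_rot":[[0,0,0],[0,0,0],[0,0,0]]}' 50
```

```text
time: 9.0
eef_pos: [427.2, 113.8, -1.9]
ee_rot: [0.001, -3.138, 0.013]
contact_force: [0.1, -1.0, 0.8]
opening: 51.2
gripper_force: 0.0
time: 9.62
eef_pos: [427.1, 112.8, -5.7]
ee_rot: [0.001, -3.14, 0.012]
contact_force: [0.8, 0.5, 4.3]
opening: 19.4
gripper_force: 49.1
time: 10.0
eef_pos: [425.7, 112.1, 2.7]
ee_rot: [0.001, -3.137, 0.014]
contact_force: [-0.1, 0.0, -1.0]
opening: 19.5
gripper_force: 49.2
```

```bash
python3 -m pendant '{"claw":[0,0,0,0,0],"xyz":[[0,0,-0.9],[0,0,-0.95],[0,0,-0.95],[0,0,-0.95],[0,0,-0.3]],"delta_rot":[[0,0,0],[0,0,0],[0,0,0],[0,0,0],[0,0,0]]}' 50
python3 -m pendant '{"claw":[0,0,0,0,0],"xyz":[[-0.39,0.5,0],[-0.39,0.95,0],[-0.39,0.95,0],[-0.39,0.95,0],[-0.39,0.95,0]],"delta_rot":[[0,0,0],[0,0,0],[0,0,0],[0,0,0],[0,0,0]]}' 50
python3 -m pendant '{"claw":[0,0,0,0,0],"xyz":[[-0.39,0.95,0],[-0.39,0.95,0],[-0.39,0.95,0],[-0.39,0.95,0],[-0.39,0.95,0]],"delta_rot":[[0,0,0],[0,0,0],[0,0,0],[0,0,0],[0,0,0]]}' 50
python3 -m pendant '{"claw":[0,0,0,0],"xyz":[[-0.39,0.95,0],[0,0.5,0],[0,0,0],[0,0,0]],"delta_rot":[[0,0,0],[0,0,0],[0,0,0],[0,0,0]]}' 50
python3 look.py w6
```

```text
time: 10.62
eef_pos: [427.3, 113.3, 125.7]
ee_rot: [-0.0, -3.14, 0.012]
contact_force: [0.7, -0.6, -1.5]
opening: 19.3
gripper_force: 49.2
time: 11.25
eef_pos: [484.7, 242.6, 121.9]
ee_rot: [0.001, -3.136, 0.015]
contact_force: [-0.4, 1.2, -1.0]
opening: 19.5
gripper_force: 49.2
time: 11.88
eef_pos: [543.2, 384.9, 120.1]
ee_rot: [0.001, -3.136, 0.016]
contact_force: [0.8, 0.4, -1.2]
opening: 19.4
gripper_force: 49.2
time: 12.38
eef_pos: [555.0, 426.6, 120.7]
ee_rot: [-0.0, -3.137, 0.016]
contact_force: [0.8, -0.8, -0.4]
opening: 19.6
gripper_force: 49.2
[555.  426.6 120.7] 19.629105017801862 [ 0.8 -0.8 -0.4] 12.375
lidL None
lidM None
lidS None
canL (array([554.2, 427.8]), array([554.9, 427.7,  48.1]), np.float64(69.8), 791)
canM (array([545.1, 219.9]), array([546.1, 217.8,  39.5]), np.float64(61.6), 543)
canS None
held (13569, np.float64(144.4), ((553.7366333007812, 425.68072509765625), 49.691505432128906), array([ 0., -0.]))
on canL None
on canM (4792, np.float64(70.1), ((545.64892578125, 218.79054260253906), 39.70880889892578), array([ 0., -0.]))
on canS None
```

```bash
python3 -m pendant '{"claw":[0,0,0,0,0],"xyz":[[0,0.05,0.5],[0,0,0.5],[0,0,0.5],[0,0,0.4],[0,0,0.25]],"delta_rot":[[0,0,0],[0,0,0],[0,0,0],[0,0,0],[0,0,0]]}' 50
python3 -m pendant '{"claw":[0,0],"xyz":[[0,0,0.08],[0,0,0]],"delta_rot":[[0,0,0],[0,0,0]]}' 50
```

```text
time: 13.05
eef_pos: [554.6, 429.0, 55.3]
ee_rot: [0.001, -3.137, 0.014]
contact_force: [-0.2, -0.1, -1.2]
opening: 19.1
gripper_force: 49.2
time: 13.3
eef_pos: [555.3, 429.7, 54.6]
ee_rot: [0.001, -3.139, 0.012]
contact_force: [0.4, 0.6, -0.3]
opening: 19.7
gripper_force: 49.2
```

```bash
python3 -m pendant '{"claw":[0,0],"xyz":[[0,0,0.06],[0,0,0]],"delta_rot":[[0,0,0],[0,0,0]]}' 50
```

```text
time: 13.55
eef_pos: [555.5, 429.9, 54.3]
ee_rot: [0.001, -3.139, 0.012]
contact_force: [-2.2, -1.6, 7.3]
opening: 19.2
gripper_force: 50.1
```

```bash
python3 -m pendant '{"claw":[0.6,0.6,0.6,0.6,0.6],"xyz":[[0,0,0],[0,0,0],[0,0,-0.8],[0,0,-0.9],[0,0,-0.9]],"delta_rot":[[0,0,0],[0,0,0],[0,0,0],[0,0,0],[0,0,0]]}' 50
python3 look.py w7
R='{"claw":[0.6,0.6,0.6,0.6,0.6],"xyz":[[0.22,-0.93,0],[0.22,-0.93,0],[0.22,-0.93,0],[0.22,-0.93,0],[0.22,-0.93,0]],"delta_rot":[[0,0,0],[0,0,0],[0,0,0],[0,0,0],[0,0,0]]}' >/dev/null
python3 -m pendant '{"claw":[0.6,0.6,0.6,0.6,0.6],"xyz":[[0.22,-0.93,-0.2],[0.22,-0.93,0],[0.22,-0.93,0],[0.22,-0.93,0],[0.22,-0.93,0]],"delta_rot":[[0,0,0],[0,0,0],[0,0,0],[0,0,0],[0,0,0]]}'
python3 -m pendant '{"claw":[0.6,0.6,0.6,0.6,0.6],"xyz":[[0.22,-0.93,0],[0.22,-0.93,0],[0.22,-0.93,0],[0.22,-0.93,0],[0.22,-0.93,0]],"delta_rot":[[0,0,0],[0,0,0],[0,0,0],[0,0,0],[0,0,0]]}'
python3 -m pendant '{"claw":[0.6,0.6,0.6,0.6,0.6],"xyz":[[0.22,-0.93,0],[0.22,-0.93,0],[0.22,-0.93,0],[0.22,-0.93,0],[0.22,-0.93,0]],"delta_rot":[[0,0,0],[0,0,0],[0,0,0],[0,0,0],[0,0,0]]}'
python3 -m pendant '{"claw":[0.6,0.6,0.6,0.6,0.6],"xyz":[[0.22,-0.93,0],[0.22,-0.93,0],[0.22,-0.93,0],[0.22,-0.93,0],[0,0,0]],"delta_rot":[[0,0,0],[0,0,0],[0,0,0],[0,0,0],[0,0,0]]}'
python3 look.py w8
```

```text
time: 14.18
eef_pos: [555.2, 430.0, 130.8]
ee_rot: [0.001, -3.138, 0.013]
contact_force: [0.6, -0.4, 0.0]
opening: 50.9
gripper_force: 0.0
[555.2 430.  130.8] 50.892685419682756 [ 0.6 -0.4  0. ] 14.175
lidL None
lidM None
lidS None
canL (array([552.1, 427.4]), array([555.2, 428.4,  50.4]), np.float64(69.3), 141)
canM (array([545. , 219.8]), array([545.9, 217.7,  39.5]), np.float64(61.5), 489)
canS None
held None
on canL (9081, np.float64(78.0), ((554.6137084960938, 428.7950744628906), 49.94388961791992), array([-0., -0.]))
on canM (4682, np.float64(70.1), ((545.6233520507812, 218.82850646972656), 40.0532112121582), array([ 0., -0.]))
on canS None
time: 14.85
eef_pos: [522.2, 289.7, 137.4]
ee_rot: [0.001, -3.138, 0.013]
contact_force: [-0.5, -0.1, 0.1]
opening: 51.6
gripper_force: 0.0
time: 15.48
eef_pos: [489.4, 150.2, 138.8]
ee_rot: [0.001, -3.138, 0.013]
contact_force: [-0.0, -0.8, 0.2]
opening: 51.1
gripper_force: 0.0
time: 16.1
eef_pos: [456.5, 10.7, 140.2]
ee_rot: [0.001, -3.138, 0.013]
contact_force: [0.1, -0.3, 0.3]
opening: 51.1
gripper_force: 0.0
time: 16.73
eef_pos: [429.6, -102.3, 141.1]
ee_rot: [-0.006, -3.138, 0.014]
contact_force: [0.4, 0.5, -0.4]
opening: 51.3
gripper_force: 0.0
[ 429.6 -102.3  141.1] 51.26036753169608 [ 0.4  0.5 -0.4] 16.725
lidL None
lidM None
lidS (array([ 423.3, -129.1,   29.9,   17.9, 1858. ]), array([ 422.5, -128.6,   45.7]))
canL None
canM (array([545.5, 215.4]), array([546.2, 219. ,  40.8]), np.float64(61.5), 380)
canS (array([532.5,   4.6]), array([532.2,   4.9,  27.2]), np.float64(53.6), 509)
held None
on canL None
on canM (1017, np.float64(69.8), ((548.6802978515625, 201.01516723632812), 36.000205993652344), array([0., 0.]))
on canS None
```

Large lid is seated (flange top z 78.0). Now the small lid.

```bash
python3 -m pendant '{"claw":[0.6,0.6,0.6,0.6,0.6],"xyz":[[0.21,-0.89,0.5],[0,0,0.95],[0,0,0.95],[0,0,0.95],[0,0,0.95]],"delta_rot":[[0,0,0],[0,0,0],[0,0,0],[0,0,0],[0,0,0]]}' 40
python3 -m pendant '{"claw":[0.6,0.6,0,0,0],"xyz":[[0,0,0.7],[0,0,0],[0,0,0],[0,0,0],[0,0,0]],"delta_rot":[[0,0,0],[0,0,0],[0,0,0],[0,0,0],[0,0,0]]}' 40
python3 -m pendant '{"claw":[0,0,0],"xyz":[[0,0,0],[0,0,0],[0,0,-0.3]],"delta_rot":[[0,0,0],[0,0,0],[0,0,0]]}' 40
```

```text
time: 17.4
eef_pos: [424.5, -126.3, 11.6]
ee_rot: [0.004, -3.139, 0.011]
contact_force: [-0.4, -0.1, -0.1]
opening: 51.4
gripper_force: 0.0
time: 18.02
eef_pos: [424.5, -127.9, -7.6]
ee_rot: [0.001, -3.141, 0.013]
contact_force: [-0.7, 1.1, 6.3]
opening: 19.7
gripper_force: 39.4
time: 18.4
eef_pos: [423.2, -128.0, 0.9]
ee_rot: [0.001, -3.138, 0.013]
contact_force: [0.5, 0.1, -0.8]
opening: 20.2
gripper_force: 39.4
```

```bash
python3 -m pendant '{"claw":[0,0,0,0,0],"xyz":[[0,0,-0.9],[0,0,-0.95],[0,0,-0.95],[0,0,-0.7],[0,0,0]],"delta_rot":[[0,0,0],[0,0,0],[0,0,0],[0,0,0],[0,0,0]]}'
python3 -m pendant '{"claw":[0,0,0,0,0],"xyz":[[-0.73,0.89,0],[-0.73,0.89,0],[-0.73,0.89,0],[-0.73,0.89,0],[-0.73,0.89,0]],"delta_rot":[[0,0,0],[0,0,0],[0,0,0],[0,0,0],[0,0,0]]}'
python3 -m pendant '{"claw":[0,0],"xyz":[[0,0,0],[0,0,0]],"delta_rot":[[0,0,0],[0,0,0]]}'
python3 look.py w9
```

```text
time: 19.02
eef_pos: [424.7, -127.7, 107.1]
ee_rot: [-0.001, -3.141, 0.015]
contact_force: [-0.0, 0.1, -1.2]
opening: 19.8
gripper_force: 39.4
time: 19.65
eef_pos: [533.0, 7.0, 103.0]
ee_rot: [0.0, -3.136, 0.014]
contact_force: [-0.5, 0.0, -0.9]
opening: 20.2
gripper_force: 39.4
time: 19.9
eef_pos: [531.8, 5.5, 103.1]
ee_rot: [0.0, -3.135, 0.015]
contact_force: [0.0, -0.1, 0.9]
opening: 20.4
gripper_force: 39.4
[531.8   5.5 103.1] 20.353212873394757 [ 0.  -0.1  0.9] 19.9
lidL None
lidM None
lidS None
canL None
canM (array([545.1, 215.5]), array([546.2, 217.5,  39.5]), np.float64(61.6), 674)
canS (array([532.9,   5.5]), array([532.8,   5.5,  27.4]), np.float64(53.7), 634)
held (3700, np.float64(128.8), ((530.6513671875, 4.152342796325684), 30.00316619873047), array([ 0., -0.]))
on canL None
on canM (4679, np.float64(70.1), ((546.1010131835938, 216.1469268798828), 39.84789276123047), array([0., 0.]))
on canS None
```

View pics/w9.png

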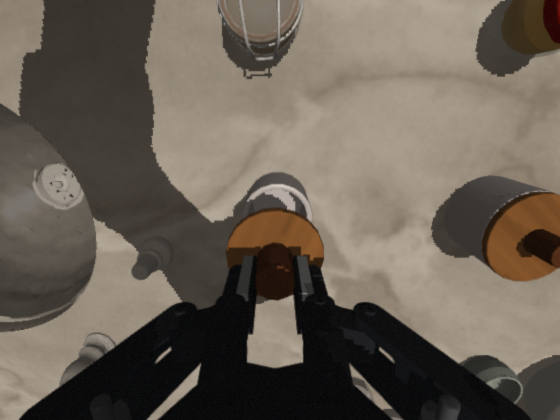

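The small lid is held at px (275,252) over its canister, about 2 mm off. I'll correct and lower it.

```bash
python3 -m pendant '{"claw":[0,0,0,0,0],"xyz":[[-0.07,0.045,0.5],[0,0,0.5],[0,0,0.5],[0,0,0.4],[0,0,0.28]],"delta_rot":[[0,0,0],[0,0,0],[0,0,0],[0,0,0],[0,0,0]]}'
python3 -m pendant '{"claw":[0,0],"xyz":[[0,0,0.08],[0,0,0]],"delta_rot":[[0,0,0],[0,0,0]]}'
```

```text
time: 20.58
eef_pos: [534.7, 7.3, 37.5]
ee_rot: [0.001, -3.137, 0.013]
contact_force: [0.3, -0.1, -0.9]
opening: 20.0
gripper_force: 39.4
time: 20.82
eef_pos: [534.9, 7.2, 36.6]
ee_rot: [0.001, -3.138, 0.014]
contact_force: [-1.2, -0.3, 3.8]
opening: 19.9
gripper_force: 39.8
```

```bash
python3 -m pendant '{"claw":[0,0],"xyz":[[0,0,0.03],[0,0,0]],"delta_rot":[[0,0,0],[0,0,0]]}'
python3 -m pendant '{"claw":[0.6,0.6,0.6,0.6,0.6],"xyz":[[0,0,0],[0,0,0],[0,0,-0.8],[0,0,-0.9],[0,0,-0.9]],"delta_rot":[[0,0,0],[0,0,0],[0,0,0],[0,0,0],[0,0,0]]}'
python3 -m pendant '{"claw":[0.6,0.6,0.6,0.6,0.6],"xyz":[[0.6,0,-0.5],[0.6,0,-0.5],[0.6,0,-0.5],[0,0,0],[0,0,0]],"delta_rot":[[0,0,0],[0,0,0],[0,0,0],[0,0,0],[0,0,0]]}'
python3 look.py w10; python3 - <<'E'
from h import *
p,d=optics.snapshot("scene");cv2.imwrite("pics/end.png",cv2.resize(p[100:320,150:450,::-1],None,fx=2.5,fy=2.5))
E
```

```text
time: 21.08
eef_pos: [535.0, 7.2, 36.5]
ee_rot: [0.001, -3.138, 0.014]
contact_force: [-3.6, -0.6, 11.6]
opening: 20.3
gripper_force: 40.6
time: 21.7
eef_pos: [535.3, 7.9, 113.8]
ee_rot: [0.001, -3.138, 0.013]
contact_force: [-0.1, -0.8, -0.1]
opening: 51.4
gripper_force: 0.0
time: 22.32
eef_pos: [482.3, 8.1, 158.1]
ee_rot: [0.0, -3.139, 0.013]
contact_force: [0.7, -0.8, -0.3]
opening: 51.1
gripper_force: 0.0
[482.3   8.1 158.1] 51.064206848926595 [ 0.7 -0.8 -0.3] 22.325
lidL None
lidM None
lidS None
canL None
canM (array([544.3, 215.9]), array([545.7, 217.5,  39.4]), np.float64(61.4), 369)
canS (array([531.1,   5.4]), array([533.7,   5.8,  29.7]), np.float64(53.4), 181)
held None
on canL None
on canM (3282, np.float64(70.1), ((545.5469360351562, 216.5736541748047), 40.25815963745117), array([0., 0.]))
on canS (1687, np.float64(61.9), ((533.6575927734375, 6.532068252563477), 29.83294677734375), array([ 0., -0.]))
```

View pics/end.png

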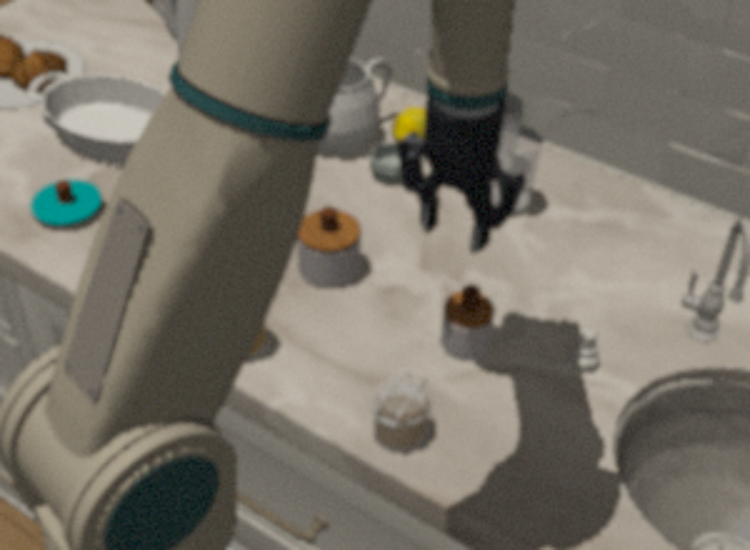

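The medium lid (330,230) and small lid (470,305) sit flat. The large one is hidden behind the arm here, but I measured it level at z 78.0 earlier. The gripper is clear of everything, so I'll hand in.

```bash
python3 -c "from station import job_done; print(job_done())"
```

```text
the job is handed in; nothing more can be done
None
```

All three lids are on their own canisters, knob up and measured level and fully home (flange tops at 78.0, 70.1 and 61.9 mm), and the job was handed in at about 22 s with no verdict shown.

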